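Set the snap gauge to the flange and hold its lock turned

TASK

Set the bench gauge to the flange: push the sliding jaw shut on it until the dial needle has gone about half a turn, never running the dial to the end of its travel. Then take the round-headed key from the wooden block (leave the T-headed one in its place), push it fully home in the lock on the jaw, rocking it past the sticky pins, and turn it a quarter turn clockwise. The lock springs back, so finish while holding the key turned, with the dial still at its setting, ready for me to pin the jaw.

Things in the scene. Friction and masses are not known exactly. Their poses are not given: they have to be found in the camera images.
- gauge: Bench snap gauge, fixed: dark steel bed 310 x 90 mm, 12 mm high; white dial (58 mm wide, 29 mm high) at its -x end, sliding jaw at its +x end, flange lying between. Origin under the bed, on the line of travel; z up, x along the gauge. The dial's flat spindle face stands at x = -50 mm, 19 mm above the bench, and is pushed in along -x.
- gauge_jaw (a joint): Travel of the sliding jaw along the gauge, m: 0 fully open, 0.060 its inner end; starts at 0 to 0.022; closing moves it along the gauge's -x. It slides stiffly (about 10 N), stays where it is left, and needs up to 10 N more while it pushes the flange against the spindle.
- push_face (a point): Centre of the ribbed outer end face of the jaw, the face to push on, 38 mm above the bench; +x points outward, the jaw closes along -x, z up. The jaw is a steel block 58 mm long (x), 50 wide, top 58 mm above the bench. Round this face there are only the bed (12 mm high) and two slide strips (22 mm high, 26 to 32 mm either side of the middle).
- jaw_face (a point): Centre of the jaw's flat measuring face, at its inner end, 19 mm above the bench, 70 mm from push_face; axes as push_face, -x points to the flange.
- dial_spindle (a joint): How far the flange has pushed in the dial's sprung spindle, m: 0 to 0.010 (end of travel). One full turn of the needle is 0.010, so half a turn is 0.005. Its spring takes 2 N to start, 7 N at the end. The jaw meets the flange, slides it up to 8 mm to the spindle, then the needle starts to turn.
- flange: Turned steel flange, 85 mm across, rim 12 mm thick, boss up to 30 mm, 0.6 kg, lying flat on the gauge bed (underside 12 mm above the bench). Origin at the centre of its underside.
- key_block: Fixed wooden block 124 x 46 mm, 36 mm high, with two slots 58 mm apart along its x in which the two keys stand upright, blade down, heads along x; which key is in which slot varies. Origin: middle of its underside.
- gauge_key: The lock's key, plain steel. Origin: middle of its shoulder's underside; z up, x along the width, y through the thickness. Blade 12 x 5 mm, down to z = -26 mm, tip tapered; shoulder 28 x 8 mm, 6 high; head an upright disc 32 mm across, 8 mm thick, centre at z = 22 mm. Pinch the head along y, pads about 25 mm above the origin. 60 g. Fits the lock either way round.
- other_key: The T-headed key, same steel and blade size; its head is a round bar 52 mm long, 10 mm thick, along its x, 31 mm above its origin (middle of its shoulder's underside). Not for this lock; it stays in its slot.
- keyway (a point): Mouth of the lock: centre of the face of the round plug (30 mm) in the jaw's top, 59 mm above the bench. z up, x along the keyway; turns with the plug. Keyway 14 x 7 mm with a 3 mm flare. The key goes straight down till its shoulder lies on the face (its origin here). Over the last 14 mm two sprung pins snag the blade and a sprung plunger resists the tip (12 N in all); rock it a little about z.
- lock_plug (a joint): Angle of the lock plug, rad: 0 at rest (keyway along the gauge), growing clockwise seen from above to a stop at 1.57. It is blocked until the key is home. A return spring of 0.05 N m at 0 to 0.15 N m at the stop turns it back when let go. The key turns about 0.17 rad in the keyway before the plug follows.

How it is judged:
By the outcome, as a careful person would: the job done as asked, in the order asked, and still so for the second after the job is handed in, while the arm keeps its last pose, push and grip.
It also fails if it takes over 61 s, if anything falls off the work surface, if the arm or the gripper's body presses on something with over 40 N, if the wrist force passes 120 N, or if a joint passes its speed limit or range.

ROBOT

A 6-joint arm with a two-finger parallel gripper is mounted at the origin on a cart in front of the work surface, level with it; the furniture and walls round the work are solid. World frame = base frame: x ahead of the robot, y to its left, z up, the work surface at z = 0. Lengths are in mm, angles in rad, forces in N, time in s.
With the tool pointing down it reaches from about 150 to 775 mm from the base axis. Payload 6.1 kg.
Tool frame: the origin (TCP) lies midway between the tips of the shut fingers; the grasp point (between the pads) lies 19 mm behind it; z points along the fingers, y is the line along which they close (so a half turn about z gives the same grasp; the last joint's range is limited). The gripper opens to 85 mm and grips with 20 to 120 N. Pads are 22 mm wide; open, the fingers measure 114 mm over their backs; the gripper's body (76 mm by 85 mm) begins 54 mm behind the grasp point. The pads swing forward as they close: fully open they stand 13 mm farther back than shut.
Start: joints at [1.168, 0.126, -0.04, 1.405, 0, 1.571], TCP at [205.79, 482.969, 231.295] pointing down, gripper open.
Joint ranges: [-2.72, 2.72], [-0.95, 1.95], [-1.27, 1.35], [-1.78, 2.02], [-1.46, 1.47], [-3.14, 3.14]. Speed limits (rad/s): [2.39, 2.39, 3.01, 3.14, 3.14, 3.14].

INTERFACE

Orientations are given as a unit quaternion [x, y, z, w].
In Python, from workcell import monitor, eyes, order gives the robot as it stands.
- The arm moves only by the shell command python3 -m handwheel 'ROWS' [OPENING] [FORCE]. ROWS is JSON, one flat list of numbers, 4 for each row, row after row: the shift along the tool's x, y, z in cm, then the turn about the tool's z in degrees. In form: [x, y, z, roll, x, y, z, roll, ...]. A call has 1 to 10 rows; each row shifts and turns the commanded pose from where the row before left it, along the tool's axes as they then stand; what a row does not reach is not made up. A row lasts 1/8 s, in which the tool goes at most 62.5 mm and 10.7 degrees, less where a joint would pass 70% of its speed; a pose out of reach is approached as far as the arm can. A call with a gripper value outside its range is refused whole. OPENING is the opening, from -1 (shut) to 1 (fully open), set as the call begins (- or left out, the last holds). The fingers move at their own pace and stop on an object; FORCE is the grip in N (left out, the last holds). Time passes only in rows, so rows that do not move let the fingers close. It gives the time, the measured TCP pose, the force, the opening and the grip force at its end, in the units of the state.
- monitor.state(): the state, without advancing time (a new reading comes with each control period).
- eyes.grab_frame(name): name is "scene" or "top" or "wrist"; returns (picture, depth): 480x640x3 uint8, blue, green, red; 480x640 float32, mm along the optical axis (not along the pixel's ray), 0 where there is no reading.
- eyes.camera_params(name): a dict with "K" (3x3 intrinsics, pixels), "k1" (the pictures are not rectified: a ray, as slopes to the right and down, at radius r is drawn at 1 + k1 r^2 times it, then the intrinsics apply), "origin" and "orientation" of the camera in the world; the wrist camera has in their place "T_tool_cam" (4x4, takes a point from camera to tool coordinates, whose origin is the TCP and whose axes are the flange's). Camera axes: x right, y down, z forward; pixel columns grow to the right and rows downward; lengths in mm; the calibration is good to about 2 mm. A picture is of the moment at which its call begins: read the wrist's pose just before it. camera_params takes no time and is no camera call.
- order.job_done(): hands the job in; it is judged then, once.
The state is a dict: "t": time; "q": joint angles; "qd": joint speeds; "joint_torque": joint torques, N m; "tool_pos": TCP position; "tcp_rot": TCP orientation; "wrist_force": force on the tool from outside, world axes, zero at the start; "wrist_torque": the same for the moment, N m; "grip_width": finger opening in mm; "gripper_force": force on a finger pad.
Only numpy, scipy, OpenCV 4.12 (cv2) and the standard library are available. Lean on these libraries where they do the work, as an engineer would, in place of code of your own. Each camera call takes 0.05 s, during which the arm holds its last target. There are 200 camera calls.

## Working session

There is one attempt and no reset: what is moved stays moved. The work goes in short steps, Python scripts to look and compute and a shell command to move; the robot and the scene stay as the last step left them, time stands still between calls to the robot, and variables do not carry over. Pictures are saved under pics/ and viewed, at most 14 in all, crops included, and the job is handed in when it is done.

```bash
mkdir -p pics; ls; cat > h.py <<'E'
import numpy as np, cv2
from scipy.spatial.transform import Rotation as R
from workcell import monitor, eyes, order
def cam(name):
    p=eyes.camera_params(name); K=np.array(p["K"]); k1=p["k1"]
    if name=="wrist":
        s=monitor.state(); T=np.array(p["T_tool_cam"]); Rt=R.from_quat(s["tcp_rot"]).as_matrix()
        o=Rt@T[:3,3]+np.array(s["tool_pos"]); Rc=Rt@T[:3,:3]
    else:
        o=np.array(p["origin"]); q=np.array(p["orientation"]); Rc=R.from_quat(q).as_matrix() if q.size==4 else q
    return K,k1,o,Rc
def rays(uv,c):
    K,k1,o,Rc=c
    n=cv2.undistortPoints(np.array(uv,float).reshape(-1,1,2),K,np.array([k1,0,0,0,0.])).reshape(-1,2)
    return np.c_[n,np.ones(len(n))]@Rc.T
def onplane(uv,c,z):
    d=rays(uv,c); return c[2]+d*((z-c[2][2])/d[:,2])[:,None]
def cloud(depth,c):
    v,u=np.mgrid[0:480,0:640]; d=rays(np.c_[u.ravel(),v.ravel()],c)
    return (c[2]+d*depth.ravel()[:,None]).reshape(480,640,3)
def tri(uv1,c1,uv2,c2):
    a=rays([uv1],c1)[0];b=rays([uv2],c2)[0];a/=np.linalg.norm(a);b/=np.linalg.norm(b)
    t=np.linalg.lstsq(np.c_[a,-b],c2[2]-c1[2],rcond=None)[0]
    p,q=c1[2]+a*t[0],c2[2]+b*t[1]; return (p+q)/2,np.linalg.norm(p-q)
def snap(name,fn):
    c=cam(name); im,d=eyes.grab_frame(name); cv2.imwrite("pics/"+fn+".png",im); np.savez("pics/"+fn+".npz",d=d,K=c[0],k1=c[1],o=c[2],R=c[3]); return im,d,c
def load(fn):
    z=np.load("pics/"+fn+".npz"); return cv2.imread("pics/"+fn+".png"),z["d"],(z["K"],float(z["k1"]),z["o"],z["R"])
E
python3 - <<'E'
from h import *
for n in("scene","top","wrist"):
    im,d,c=snap(n,n+"0"); print(n,c[2],c[3][:,2],c[1],(d>0).mean())
print(monitor.state())
a=[cv2.imread(f"pics/{n}0.png") for n in("top","scene")]
E
```

```text
pics
scene [ 294.35129084 -387.28160224  667.24629147] [ 0.29540649  0.66893074 -0.68210459] 0.039953210770108334 0.9948014322916666
top [479.58784651 158.69635687 914.19920326] [ 0.07482335  0.02465453 -0.99689198] 0.010163714749679326 0.9958170572916667
wrist [145.86027785 508.42352351 372.68863674] [ 0.242296   -0.10521543 -0.96448036] -0.08174645767090989 0.9959635416666667
{'t': 0.15, 'q': array([ 1.16800100e+00,  1.26265164e-01, -4.03513890e-02,  1.40540852e+00,
        4.82716452e-06,  1.57075856e+00]), 'qd': array([-0.00055156, -0.00104327,  0.00414795,  0.00082739,  0.00089157,
        0.00160612]), 'joint_torque': array([-2.40990652e-03, -4.36275673e+01,  3.53150225e+01,  1.35320789e-02,
       -8.23600908e-05, -6.68593415e-06]), 'tool_pos': array([205.67304176, 482.69982249, 230.70618919]), 'tcp_rot': array([ 2.00020397e-01,  9.79791541e-01, -6.01468555e-04, -1.25274367e-04]), 'wrist_force': array([0.38523967, 0.31449177, 0.60495523]), 'wrist_torque': array([-0.03702852, -0.00214958,  0.02328442]), 'gripper_force': 0.0, 'grip_width': 85.557365052643}
```

View pics/top0.png

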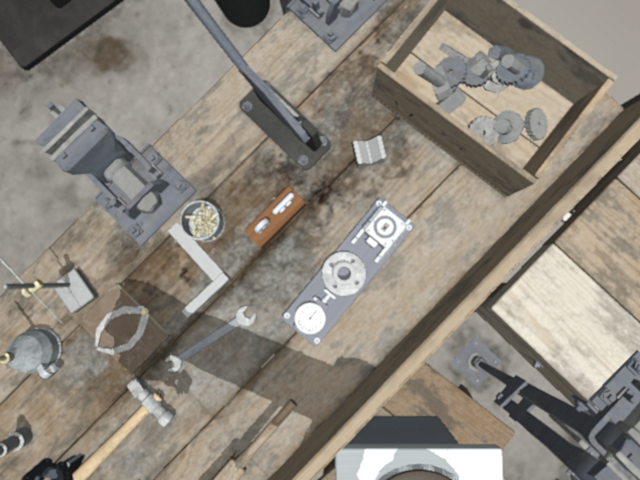

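View pics/scene0.png

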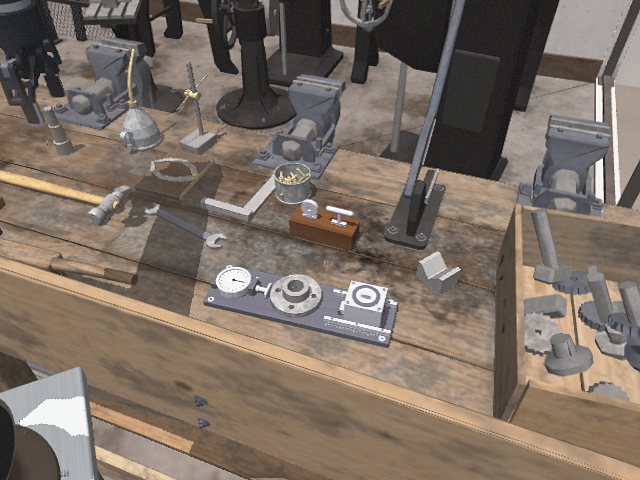

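The top view shows the dial at about (310,318), flange (344,272), jaw/plug (386,226), key block (275,216), round key (262,225) and T key (285,200). The scene view shows the same things: round key (310,208), T key (341,213), plug (367,295), dial (235,282).

```bash
python3 - <<'E'
from h import *
import cv2
T,dT,cT=load("top0"); S,dS,cS=load("scene0")
def tr(n,a,b): p,e=tri(a,cT,b,cS); print(n,p.round(1),round(e,1))
tr("plug",(386,226),(367,295)); tr("dial",(310,318),(235,282)); tr("flange",(344,272),(296,287)); tr("rkey",(262,225),(310,206)); 
P=cloud(dT,cT); 
for n,(u,v) in dict(plug=(386,226),dial=(310,318),boss=(344,260),blk=(275,218),bed=(370,220),bench=(330,210),lamp=(260,90),lamp2=(315,140)).items(): print(n,P[v,u].round(1))
H=P[...,2]; 
# block: brown-red mask
hsv=cv2.cvtColor(T,cv2.COLOR_BGR2HSV)
m=((hsv[...,0]<14)&(hsv[...,1]>120)&(hsv[...,2]>70)).astype(np.uint8); m[:170]=0;m[260:]=0;m[:,:230]=0;m[:,320:]=0
m=cv2.morphologyEx(m,cv2.MORPH_CLOSE,np.ones((15,15)))
c=max(cv2.findContours(m,0,2)[0],key=cv2.contourArea); r=cv2.minAreaRect(c); b=cv2.boxPoints(r); print("blk box",r)
q=onplane(b,cT,36); print(q.round(1), q.mean(0), np.linalg.norm(np.diff(q,axis=0),axis=1))
# bed: bluish dark region
m=((hsv[...,0]>105)&(hsv[...,0]<140)&(hsv[...,1]>25)).astype(np.uint8); m[:190]=0;m[350:]=0;m[:,:275]=0;m[:,420:]=0
m=cv2.morphologyEx(cv2.morphologyEx(m,cv2.MORPH_OPEN,np.ones((2,2))),cv2.MORPH_CLOSE,np.ones((25,25)))
c=max(cv2.findContours(m,0,2)[0],key=cv2.contourArea); r=cv2.minAreaRect(c); b=cv2.boxPoints(r); print("bed box",r)
q=onplane(b,cT,12); print(q.round(1), q.mean(0), np.linalg.norm(np.diff(q,axis=0),axis=1))
# height regions near jaw/block
for nm,(u0,u1,v0,v1),lo,hi in(("jaw",(350,420,190,260),45,75),("blk",(235,315,180,255),28,45),("keys",(235,315,180,255),52,90),("dial",(285,335,295,340),22,40)):
    w=np.zeros_like(H,bool); w[v0:v1,u0:u1]=1; w&=(H>lo)&(H<hi); p=P[w]; r=cv2.minAreaRect(p[:,:2].astype(np.float32)); print(nm,len(p),np.median(p[:,2]),r)
E
```

```text
plug [574.   59.7  61.4] 0.4
dial [402.4 205.1  21.2] 2.7
flange [488.5 139.   37.3] 1.1
rkey [578.7 292.3  61.8] 0.1
plug [577.3  56.1  29.4]
dial [401.6 205.1  27.4]
boss [512.6 138.2  22.5]
blk [595.4 271.5  32.7]
bed [590.5  86.2  21.2]
bench [6.144e+02 1.645e+02 5.000e-01]
lamp [788.6 276.5 182.5]
lamp2 [732.4 190.1  86.4]
blk box ((274.7500305175781, 216.75001525878906), (23.33452033996582, 62.22539520263672), 45.0)
[[571.4 330.4  36. ]
 [656.4 244.5  36. ]
 [623.5 212.6  36. ]
 [538.9 298.3  36. ]] [597.55017085 271.44092705  36.        ] [120.81560436  45.83212273 120.38939152]Traceback (most recent call last):
  File "<stdin>", line 18, in <module>
ValueError: max() iterable argument is empty
```

```bash
python3 -m handwheel '[-4.6,-1.8,0,0,-4.6,-1.8,0,0,-4.6,-1.8,0,0,-4.6,-1.8,0,0,-4.6,-1.8,0,0,-4.6,-1.8,0,0,-4.6,-1.8,0,0,-4.6,-1.8,0,0,-4.6,-1.8,0,0,-4.6,-1.8,0,0]' -1
python3 - <<'E'
from h import *
print(monitor.state()["q"].round(2),monitor.state()["t"]); snap("wrist","w1")
E
python3 -m handwheel '[0,0,0,9,0,0,0,9,0,0,0,0]'
python3 - <<'E'
from h import *
s=monitor.state();print(s["q"].round(2),s["t"],s["tool_pos"],R.from_quat(s["tcp_rot"]).as_matrix().round(3)); im,d,c=snap("wrist","w2"); print(c[0],c[2])
E
```

```text
t: 1.4
tool_pos: [559.3, 135.7, 231.0]
tcp_rot: [0.2, 0.98, -0.0, -0.0]
wrist_force: [1.2, 1.6, 0.2]
grip_width: 0.0
gripper_force: 0.0
[0.24 0.22 0.08 1.42 0.   0.64] 1.4
t: 1.82
tool_pos: [558.2, 137.0, 230.9]
tcp_rot: [0.35, 0.937, -0.0, -0.0]
wrist_force: [0.3, -0.2, 0.6]
grip_width: 0.3
gripper_force: 0.0
[0.24 0.22 0.08 1.42 0.   0.96] 1.825 [558.23059298 137.04940549 230.89175589] [[-0.755  0.656 -0.001]
 [ 0.656  0.755 -0.   ]
 [ 0.    -0.001 -1.   ]]
[[390.06638702   0.         315.75351576]
 [  0.         390.06638702 238.86102214]
 [  0.           0.           1.        ]] [509.45113579 180.23146976 372.99988404]
```

View pics/w2.png

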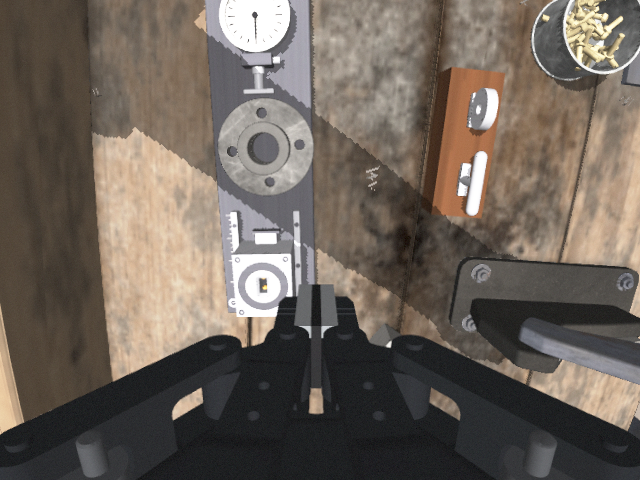

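w2 shows dial (256,15), flange (265,147), plug/keyway (263,286), jaw top corners around (230,253)-(297,317), round key (483,109), T key (476,183), key block (437-505, 68-215).

```bash
python3 - <<'E'
from h import *
W={}
for n in("w1","w2"):
    im,d,c=load(n); P=cloud(d,c); H=P[...,2]; W[n]=(im,P,c)
    print(n,"bench z",np.median(H[100:200,340:400]).round(1) if n=="w2" else "")
im,P,c=W["w2"];H=P[...,2]
def reg(nm,u0,u1,v0,v1,lo,hi):
    w=np.zeros_like(H,bool); w[v0:v1,u0:u1]=1; w&=(H>lo)&(H<hi); w=cv2.morphologyEx(w.astype(np.uint8),cv2.MORPH_OPEN,np.ones((3,3)))>0
    p=P[w]; r=cv2.minAreaRect(p[:,:2].astype(np.float32)); print(nm,len(p),"z",np.percentile(p[:,2],[5,50,95]).round(1),np.array(r[0]).round(1),np.array(r[1]).round(1),round(r[2],1))
reg("jawtop",215,300,235,325,50,66)
reg("boss",220,310,100,190,27,36)
reg("rim",210,316,95,200,21,28)
reg("dial",210,300,0,60,23,36)
reg("blk",425,515,60,225,30,42)
reg("rkey",465,505,80,140,50,90)
reg("tkey",450,500,145,220,50,90)
reg("bed",200,320,60,325,8,17)
for n in W:
    im,P2,c=W[n]; g=cv2.cvtColor(im,cv2.COLOR_BGR2GRAY)
    for rr in((12,18),(20,30),(42,52),(32,40)):
        h=cv2.HoughCircles(g[:330,180:340] if n=="w2" else g[:330],cv2.HOUGH_GRADIENT,1.0,30,param1=120,param2=25,minRadius=rr[0],maxRadius=rr[1])
        if h is not None: print(n,rr,(h[0][:5]+([180,0,0] if n=="w2" else 0)).round(1).tolist())
E
```

```text
w1 bench z 
w2 bench z -0.5
jawtop 3335 z [55.6 57.9 59.2] [575.9  60.9] [49.6 59.5] 49.6Traceback (most recent call last):
  File "<stdin>", line 11, in <module>
  File "<stdin>", line 9, in reg
    return _quantile_unchecked(
        a, q, axis, out, overwrite_input, method, keepdims, weights)
    return _ureduce(a,
                    func=_quantile_ureduce_func,
    ...<5 lines>...
                    overwrite_input=overwrite_input,
                    method=method)
    r = func(a, **kwargs)
    result = _quantile(arr,
                       quantiles=q,
    ...<2 lines>...
                       out=out,
                       weights=wgt)
    slices_having_nans = np.isnan(arr[-1, ...])
                                  ~~~^^^^^^^^^
IndexError: index -1 is out of bounds for axis 0 with size 0
```

```bash
python3 - <<'E'
from h import *
W={}
for n in("w1","w2"):
    im,d,c=load(n); P=cloud(d,c); W[n]=(im,P,c)
im,P,c=W["w2"];H=P[...,2]
def reg(nm,u0,u1,v0,v1,lo,hi):
    w=np.zeros_like(H,bool); w[v0:v1,u0:u1]=1; w&=(H>lo)&(H<hi); w=cv2.morphologyEx(w.astype(np.uint8),cv2.MORPH_OPEN,np.ones((3,3)))>0
    p=P[w]
    if len(p)<5: print(nm,"none");return
    r=cv2.minAreaRect(p[:,:2].astype(np.float32)); print(nm,len(p),"z",np.percentile(p[:,2],[5,50,95]).round(1),np.array(r[0]).round(1),np.array(r[1]).round(1),round(r[2],1),"mean",p.mean(0).round(1))
reg("boss",220,310,100,190,36,48)
reg("rim",210,316,95,200,20,28)
reg("dial",210,300,0,60,23,36)
reg("blk",425,515,60,225,30,42)
reg("rkey",465,505,80,140,50,90)
reg("tkey",450,500,145,220,50,90)
reg("bed",200,320,60,325,8,16.5)
for n in W:
    im,P2,c=W[n]; g=cv2.cvtColor(im,cv2.COLOR_BGR2GRAY)
    for rr in((20,30),(32,52)):
        h=cv2.HoughCircles(g[:330,180:340] if n=="w2" else g[:330],cv2.HOUGH_GRADIENT,1.0,30,param1=120,param2=25,minRadius=rr[0],maxRadius=rr[1])
        if h is not None: print(n,rr,(h[0][:5]+([180,0,0] if n=="w2" else 0)).round(1).tolist())
im,P,c=W["w2"]
print("plug", onplane([(263.5,286)],c,59),"dial",onplane([(256,15)],c,29))
E
```

```text
boss 1454 z [39.8 41.3 42.6] [489.2 138.6] [43.1 43.6] 48.8 mean [489.3 138.9  41.3]
rim 4774 z [22.2 23.5 24.7] [489.2 138.5] [84.5 83.2] 48.7 mean [489.2 140.2  23.5]
dial 3329 z [24.3 26.  29.1] [413.3 197.2] [56.8 47.8] 48.4 mean [410.6 199.7  26.3]
blk 5891 z [34.  35.5 37.2] [601.4 271.7] [ 47.6 125. ] 44.9 mean [595.5 270.8  35.6]
rkey 843 z [52.5 67.3 73.6] [580.8 292.3] [ 9.2 32. ] 44.1 mean [579.9 290.9  65.6]
tkey 887 z [60.6 70.4 72.1] [621.5 251.2] [11.1 51. ] 45.5 mean [620.4 250.5  69.3]
bed 10925 z [10.1 11.4 12.8] [520.2 107.1] [ 90.3 240.3] 50.0 mean [498.8 124.1  11.5]
w1 (20, 30) [[285.5, 131.5, 27.100000381469727], [244.5, 265.5, 23.799999237060547]]
w1 (32, 52) [[288.5, 130.5, 49.099998474121094], [602.5, 125.5, 41.400001525878906], [248.5, 257.5, 49.099998474121094], [319.5, 4.5, 34.70000076293945], [639.5, 128.5, 45.900001525878906]]
w2 (20, 30) [[262.5, 284.5, 24.6], [263.5, 149.5, 26.1]]
w2 (32, 52) [[264.5, 147.5, 48.5], [254.5, 15.5, 35.4]]
plug [[576.2754268   61.86143965  59.        ]] dial [[406.32553099 205.52011981  29.        ]]
```

```bash
python3 -m handwheel '[-4.1,-1.5,0,-0.8,-4.1,-1.5,0,0,-4.0,-1.5,0,0,0,0,5,0,0,0,5,0,0,0,5,0,0,0,3,0,0,0,2.4,0,0,0,0,0,0,0,0,0]' -1
python3 - <<'E'
from h import *
s=monitor.state();print(s["q"].round(2),s["tool_pos"].round(1),s["wrist_force"].round(1))
im,d,c=snap("top","t2"); im2,d,c=snap("scene","s2")
a=cv2.resize(im[190:350,270:430],(480,480),interpolation=3);b=cv2.resize(im2[240:350,190:410],(800,400),interpolation=3)
cv2.imwrite("pics/t2c.png",np.hstack([cv2.resize(a,(400,400)),cv2.resize(b,(400,200)).repeat(2,0)]))
E
```

```text
t: 3.12
tool_pos: [622.4, 23.7, 28.3]
tcp_rot: [0.344, 0.939, 0.0, 0.001]
wrist_force: [0.2, 0.0, -0.1]
grip_width: -0.4
gripper_force: 0.0
[ 0.04  0.38 -0.17  1.02 -0.    0.74] [622.4  23.7  28.3] [ 0.2  0.  -0.1]
```

View pics/t2c.png

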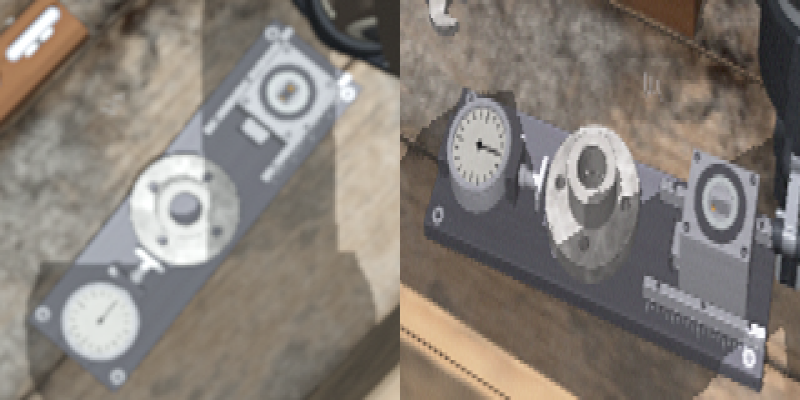

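```bash
cat >> h.py <<'E'
g=np.array([.765,-.644,0]); n=np.array([.644,.765,0])
def needle(name="top",C=(404.5,205.3,29.)):
    im,d,c=snap(name,"nd_"+name); K,k1,o,Rc=c; C=np.array(C)
    N=121; v,u=np.mgrid[0:N,0:N]; W=C+((u-60)*.5)[...,None]*n+((v-60)*.5)[...,None]*g   # view with +gauge x down
    p=cv2.projectPoints(W.reshape(-1,1,3),cv2.Rodrigues(Rc.T)[0],-Rc.T@o,K,np.array([k1,0,0,0,0.]))[0].reshape(N,N,2).astype(np.float32)
    return cv2.remap(im,p[...,0],p[...,1],cv2.INTER_CUBIC)
def status(fn):
    A=[cv2.resize(needle(x),(360,360),interpolation=cv2.INTER_CUBIC) for x in("top","scene")]; cv2.imwrite(f"pics/{fn}.png",np.hstack(A))
    for a in A:
        gr=cv2.cvtColor(a,cv2.COLOR_BGR2GRAY).astype(float); w=cv2.threshold(cv2.GaussianBlur(gr,(0,0),4).astype(np.uint8),150,255,0)[1]
        cc=max(cv2.findContours(w,0,2)[0],key=cv2.contourArea); (x,y),r=cv2.minEnclosingCircle(cc)
        yy,xx=np.mgrid[0:360,0:360]; rr=np.hypot(xx-x,yy-y); th=np.arctan2(yy-y,xx-x)
        prof=[np.clip(170-gr[(rr>.1*r)&(rr<.62*r)&(np.abs(np.angle(np.exp(1j*(th-t))))<.12)],0,None).mean() for t in np.radians(np.arange(0,360,5))]
        i=np.argsort(prof)[::-1][:4]; print("dial c",round(x),round(y),"r",round(r),"needle deg from +x(ccw here)",[(int((90-5*k)%360),round(prof[k])) for k in i])
    s=monitor.state(); print("s",round(s["tool_pos"]@g,1),"n",round(s["tool_pos"]@n,1),"z",s["tool_pos"][2].round(1),"F.g",round(s["wrist_force"]@g,1),s["wrist_force"].round(1),"t",s["t"])
E
python3 -c "
from h import *
status('d0')"
python3 -m handwheel '[0.8,0,0,0,0.8,0,0,0,0.8,0,0,0,0.8,0,0,0,0.6,0,0,0,0,0,0,0]'
python3 -c "
from h import *
status('d1')"
```

```text
dial c 171 166 r 183 needle deg from +x(ccw here) [(95, 0), (100, 0), (105, 0), (110, 0)]
dial c 172 156 r 180 needle deg from +x(ccw here) [(350, 56), (355, 55), (345, 36), (0, 31)]
s 461.1 n 419.1 z 28.7 F.g -0.8 [-0.7  0.5 -0.1] t 3.325
t: 4.08
tool_pos: [593.9, 47.1, 27.5]
tcp_rot: [0.345, 0.939, -0.001, 0.002]
wrist_force: [6.0, -6.2, -4.0]
grip_width: 0.0
gripper_force: 3.7
dial c 203 197 r 225 needle deg from +x(ccw here) [(230, 2), (225, 2), (235, 1), (220, 1)]
dial c 181 154 r 191 needle deg from +x(ccw here) [(345, 46), (350, 38), (340, 33), (335, 22)]
s 424.0 n 418.5 z 27.5 F.g 8.4 [ 6.1 -5.7 -2.2] t 4.175
```

View pics/d0.png

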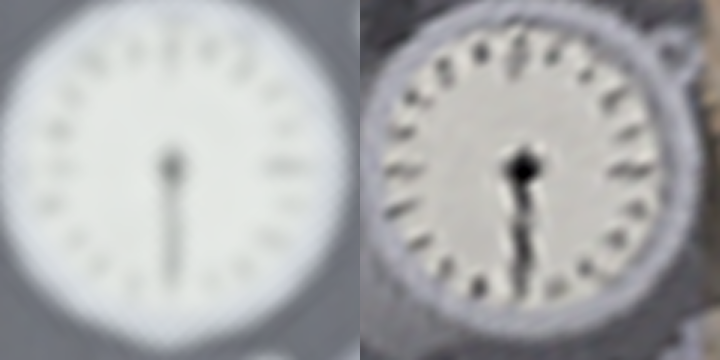

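The dial views show hub at about (172,165) left and (522,168) right, needle straight down = towards gauge +x at rest. I'll fix that hub centre and push on.

```bash
python3 - <<'E'
t=open('h.py').read()
a=t.index("        gr=cv2.cvtColor(a"); b=t.index("        yy,xx="); 
t=t[:a]+"        gr=cv2.cvtColor(a,cv2.COLOR_BGR2GRAY).astype(float); x,y,r=(172,165,130) if a is A[0] else (162,168,130)\n"+t[b:]
t=t.replace("np.clip(170-gr[","(np.median(gr[(rr>30)&(rr<75)])-gr[").replace("<.12)],0,None).mean()","<.12)]).mean()").replace("(rr>.1*r)","(rr>.22*r)").replace("gr[(np.clip","gr[")
open('h.py','w').write(t)
E
grep -n prof= h.py; python3 -c "
from h import *
status('d2')"
python3 -m handwheel '[0.5,0,0,0,0.5,0,0,0,0.2,0,0,0,0,0,0,0]'
python3 -c "
from h import *
status('d3')"
python3 -m handwheel '[0.3,0,0,0,0.3,0,0,0,0,0,0,0]'
python3 -c "
from h import *
status('d4')"
```

```text
40:        prof=[(np.median(gr[(rr>30)&(rr<75)])-gr[(rr>.22*r)&(rr<.62*r)&(np.abs(np.angle(np.exp(1j*(th-t))))<.12)]).mean() for t in np.radians(np.arange(0,360,5))]
dial c 172 165 r 130 needle deg from +x(ccw here) [(0, 29), (355, 26), (5, 23), (350, 19)]
dial c 162 168 r 130 needle deg from +x(ccw here) [(0, 93), (355, 78), (5, 73), (350, 41)]
s 424.0 n 418.5 z 27.5 F.g 7.0 [ 5.4 -4.6 -2.5] t 4.275
t: 4.78
tool_pos: [585.1, 54.5, 27.5]
tcp_rot: [0.345, 0.939, -0.001, 0.002]
wrist_force: [6.3, -6.9, -3.7]
grip_width: -0.3
gripper_force: 4.4
dial c 172 165 r 130 needle deg from +x(ccw here) [(140, 3), (315, 2), (320, 2), (145, 2)]
dial c 162 168 r 130 needle deg from +x(ccw here) [(0, 42), (355, 32), (5, 16), (320, 4)]
s 412.5 n 418.5 z 27.6 F.g 9.5 [ 6.6 -6.9 -2.9] t 4.875
t: 5.25
tool_pos: [580.6, 58.3, 27.5]
tcp_rot: [0.345, 0.939, -0.001, 0.002]
wrist_force: [6.2, -6.3, -3.8]
grip_width: -0.3
gripper_force: 4.6
dial c 172 165 r 130 needle deg from +x(ccw here) [(175, 22), (180, 22), (170, 22), (185, 22)]
dial c 162 168 r 130 needle deg from +x(ccw here) [(0, 60), (355, 51), (5, 34), (160, 22)]
s 406.6 n 418.4 z 27.5 F.g 8.9 [ 5.9 -6.8 -3.8] t 5.35
```

```bash
python3 -m handwheel '[0.3,0,0,0,0,0,0,0]'
python3 -c "
from h import *
status('d5')" | tail -2
python3 -m handwheel '[0.3,0,0,0,0,0,0,0]' >/dev/null
python3 -c "
from h import *
status('d6')" | tail -2
```

```text
t: 5.6
tool_pos: [578.8, 59.8, 27.6]
tcp_rot: [0.345, 0.939, -0.002, 0.003]
wrist_force: [7.5, -7.9, -3.8]
grip_width: -0.0
gripper_force: 5.7
dial c 162 168 r 130 needle deg from +x(ccw here) [(0, 90), (355, 80), (5, 63), (170, 50)]
s 404.3 n 418.4 z 27.6 F.g 11.0 [ 7.2 -8.5 -5.5] t 5.7
dial c 162 168 r 130 needle deg from +x(ccw here) [(335, 72), (340, 66), (210, 49), (205, 49)]
s 401.7 n 418.5 z 27.6 F.g 12.2 [ 8.1 -9.2 -6.8] t 6.05
```

View pics/nd_scene.png

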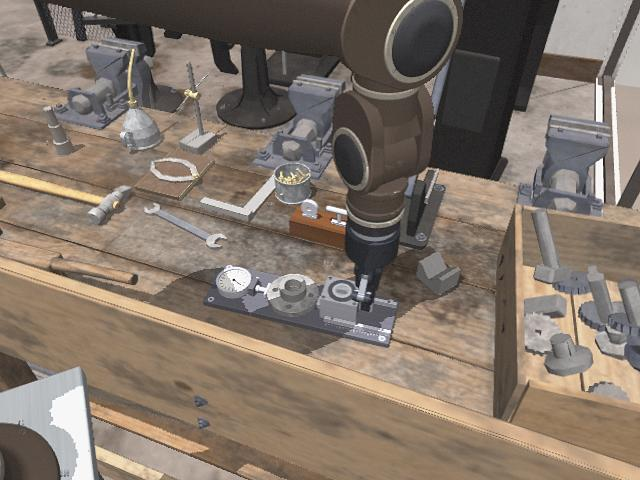

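The scene picture shows the finger against the jaw, flange against the spindle, and the needle starting to turn (dial at (235,281)).

```bash
python3 -m handwheel '[0,0,0,0]' >/dev/null
python3 -c "
from h import *
status('d7')" | tail -2
python3 -m handwheel '[0.2,0,0,0,0,0,0,0]' >/dev/null
python3 -c "
from h import *
status('d8')" | tail -2
python3 -m handwheel '[0.15,0,0,0,0,0,0,0]' >/dev/null
python3 -c "
from h import *
status('d9')" | tail -2
```

```text
dial c 162 168 r 130 needle deg from +x(ccw here) [(335, 73), (340, 66), (210, 49), (205, 49)]
s 401.7 n 418.4 z 27.6 F.g 13.6 [ 9.7 -9.6 -5.1] t 6.275
dial c 162 168 r 130 needle deg from +x(ccw here) [(285, 86), (280, 82), (290, 59), (275, 56)]
s 400.2 n 418.5 z 27.6 F.g 13.7 [  8.8 -10.8  -5.8] t 6.625
dial c 162 168 r 130 needle deg from +x(ccw here) [(245, 131), (240, 127), (250, 103), (235, 95)]
s 398.9 n 418.5 z 27.6 F.g 15.6 [ 11.5 -10.6  -6.3] t 6.975
```

```bash
python3 -m handwheel '[0.18,0,0,0,0,0,0,0]' >/dev/null
python3 -c "
from h import *
status('d10')" | tail -2
```

```text
dial c 162 168 r 130 needle deg from +x(ccw here) [(190, 110), (185, 99), (195, 92), (180, 65)]
s 397.3 n 418.4 z 27.6 F.g 16.1 [ 11.9 -10.9  -7. ] t 7.325
```

```bash
python3 -m handwheel '[-1.2,0,0,0,-1.4,0,0,0,0,0,-5,0,0,0,-6,0,0,0,-6,0,0,0,0,0]' -1
python3 - <<'E'
from h import *
status('d11'); snap("wrist","w3"); print(monitor.state()["q"].round(2))
E
python3 -m handwheel '[3,5,0,0,3,5,0,0,0,5,0,0,0,0,0,0]' 0.2
python3 - <<'E'
from h import *
im,d,c=snap("wrist","w4"); a=cv2.imread("pics/w3.png"); cv2.imwrite("pics/w34.png",np.hstack([cv2.resize(a,(400,300),interpolation=3),cv2.resize(im,(400,300),interpolation=3)]))
E
```

```text
t: 8.07
tool_pos: [593.0, 50.4, 203.3]
tcp_rot: [0.344, 0.939, 0.002, 0.004]
wrist_force: [0.9, -0.8, -0.6]
grip_width: -0.3
gripper_force: 0.0
dial c 172 165 r 130 needle deg from +x(ccw here) [(185, 7), (180, 5), (190, 5), (175, 3)]
dial c 162 168 r 130 needle deg from +x(ccw here) [(190, 95), (185, 92), (195, 68), (180, 59)]
s 419.7 n 418.9 z 197.9 F.g 0.0 [ 0.3  0.2 -0.3] t 8.175
[0.08 0.26 0.04 1.36 0.   0.79]
t: 8.72
tool_pos: [641.7, 206.0, 193.0]
tcp_rot: [0.343, 0.939, -0.001, -0.002]
wrist_force: [0.3, 0.4, -1.0]
grip_width: 51.5
gripper_force: 0.0
```

View pics/w34.png

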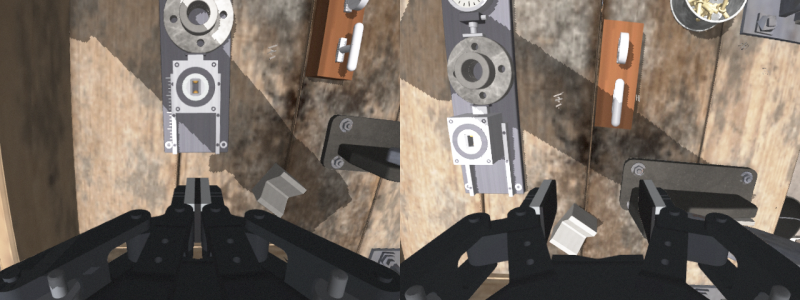

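w34: left (w3) plug at about full-pixel (312,139); right (w4) plug about (114,224), round key (358,77), T key (346,163); both views are unobstructed, jaw closed on flange.

```bash
python3 - <<'E'
from h import *
hc={}
for n_,(u,v) in dict(w3=(312,139),w4=(114,224)).items():
    im,d,c=load(n_); P=cloud(d,c);H=P[...,2]
    gr=cv2.cvtColor(im,cv2.COLOR_BGR2GRAY)[v-50:v+50,u-50:u+50]; gr=cv2.resize(gr,None,fx=4,fy=4,interpolation=3)
    h=cv2.HoughCircles(gr,cv2.HOUGH_GRADIENT,1,60,param1=100,param2=30,minRadius=60,maxRadius=150)
    print(n_,[ (round(x/4+u-50-.375,1),round(y/4+v-50-.375,1),round(r/4,1)) for x,y,r in h[0][:3]]); x,y,r=h[0][0]; hc[n_]=((x/4+u-50-.375,y/4+v-50-.375),c); print("on z59",onplane([hc[n_][0]],c,59).round(1))
    w=np.zeros_like(H,bool); w[v-70:v+60,max(u-70,0):u+70]=1; w&=(H>52)&(H<66); w=cv2.morphologyEx(w.astype(np.uint8),cv2.MORPH_OPEN,np.ones((3,3)))>0
    r=cv2.minAreaRect(P[w][:,:2].astype(np.float32)); print("jawtop",r,np.median(P[w][:,2]))
    # keyway hole (dark/orange in plug)
    cr=im[v-25:v+25,u-25:u+25].astype(int); m=((cr[...,2]-cr[...,0]>25)|(cr.max(2)<60)).astype(np.uint8); yy,xx=np.mgrid[0:50,0:50]; m[np.hypot(xx-25,yy-25)>11]=0
    k=np.argwhere(m)
    if len(k): q=k.mean(0); print("hole px",len(k),(q[1]+u-25,q[0]+v-25), onplane([(q[1]+u-25,q[0]+v-25)],c,58).round(1))
print("tri plug",tri(*hc["w3"],*hc["w4"]))
for n_,(u,v) in dict(w2=(483,109),w4=(358,77)).items():
    im,d,c=load(n_); P=cloud(d,c);H=P[...,2]
    for lo in(52,62,66):
        w=np.zeros_like(H,bool); w[v-30:v+30,u-25:u+25]=1; w&=(H>lo)&(H<90); w=cv2.morphologyEx(w.astype(np.uint8),cv2.MORPH_OPEN,np.ones((2,2)))>0
        p=P[w]; r=cv2.minAreaRect(p[:,:2].astype(np.float32)); print(n_,lo,np.round(r[0],1),np.round(r[1],1),r[2],p.mean(0).round(1),p[:,2].max())
    w=np.zeros_like(H,bool); w[max(v-60,0):v+140,u-70:u+40]=1; w&=(H>31)&(H<41); w=cv2.morphologyEx(w.astype(np.uint8),cv2.MORPH_OPEN,np.ones((5,5)))>0
    r=cv2.minAreaRect(P[w][:,:2].astype(np.float32)); print("blk",r)
s=monitor.state(); print(s["tool_pos"],R.from_quat(s["tcp_rot"]).as_matrix().round(3))
E
```

```text
w3 [(np.float32(312.2), np.float32(138.5), np.float32(31.8)), (np.float32(308.2), np.float32(122.0), np.float32(36.0)), (np.float32(309.0), np.float32(153.2), np.float32(36.0))]
on z59 [[543.1  88.4  59. ]]
jawtop ((543.4393310546875, 87.99608612060547), (50.2534065246582, 58.66449737548828), 49.814170837402344) 57.899290515562825
hole px 61 (np.float64(312.55737704918033), np.float64(138.19672131147541)) [[543.1  88.7  58. ]]
w4 [(np.float32(110.0), np.float32(213.0), np.float32(32.7)), (np.float32(114.0), np.float32(229.0), np.float32(25.5)), (np.float32(109.2), np.float32(195.0), np.float32(27.1))]
on z59 [[536.1  95.8  59. ]]
jawtop ((543.3484497070312, 88.34700012207031), (51.31185531616211, 59.127567291259766), 49.825958251953125) 57.84004069233799
hole px 13 (np.float64(114.15384615384616), np.float64(219.6153846153846)) [[541.4  94.   58. ]]
tri plug (array([538.84110876,  89.9839007 ,  51.60374493]), np.float64(9.228239359859998))
w2 52 [548.3 248.5] [155.4  32.6] 52.14461898803711 [581.4 291.5  65.1] 372.99988404149747
w2 62 [550.  247.2] [156.   31.6] 54.175575256347656 [581.9 292.3  67.7] 372.99988404149747
w2 66 [586.4 299. ] [28.7 27.8] 51.16870880126953 [582.3 292.9  68. ] 75.51323002774865
blk ((601.2060546875, 271.74200439453125), (47.40260696411133, 124.73600006103516), 44.895751953125)
w4 52 [587.5 282.7] [19.6 66.3] 25.46274757385254 [582.5 291.6  68. ] 335.2495281700429
w4 62 [587.6 282.6] [19.5 66. ] 25.195537567138672 [582.5 292.1  68.4] 335.2495281700429
w4 66 [587.8 281.8] [17.9 64.9] 24.044689178466797 [582.1 292.6  69.4] 335.2495281700429
blk ((601.320068359375, 272.0587158203125), (46.52634811401367, 123.55205535888672), 44.66225814819336)
[641.01173569 204.49794861 193.78551221] [[-0.764  0.645 -0.005]
 [ 0.645  0.764 -0.002]
 [ 0.003 -0.004 -1.   ]]
```

```bash
python3 -m handwheel '[3.4,0.94,0,0,3.4,0.94,0,0,3.4,0.94,0,5,0,0,5,0,0,0,3,0,0,0,0,0,0,0,0,0,0,0,0,0]' 0.2
python3 - <<'E'
from h import *
s=monitor.state(); p=s["tool_pos"]; M=R.from_quat(s["tcp_rot"]).as_matrix(); print(p.round(1), "tool y deg",np.degrees(np.arctan2(M[1,1],M[0,1])).round(2), "to go tool", (M.T@(np.array([580.8,292.4,42])-p)).round(1), s["q"].round(2),s["t"])
im,d,c=snap("wrist","w5"); P=cloud(d,c);H=P[...,2]
w=(H>45)&(H<78)&(np.hypot(P[...,0]-580.8,P[...,1]-292.4)<28); w=cv2.morphologyEx(w.astype(np.uint8),cv2.MORPH_OPEN,np.ones((2,2)))>0
r=cv2.minAreaRect(P[w][:,:2].astype(np.float32)); print(r,P[w][:,2].max())
E
```

```text
t: 9.78
tool_pos: [582.9, 290.9, 119.2]
tcp_rot: [0.385, 0.923, 0.001, 0.001]
wrist_force: [-0.5, 0.2, 0.0]
grip_width: 51.2
gripper_force: 0.0
[582.9 290.9 119.2] tool y deg 44.69 to go tool [ 2.6 -0.6 77.2] [ 0.46  0.38  0.05  1.23 -0.    1.25] 9.775
((568.6851196289062, 306.2735900878906), (9.245820045471191, 88.85275268554688), 43.74720001220703) 261.2509490515347
```

View pics/w5.png

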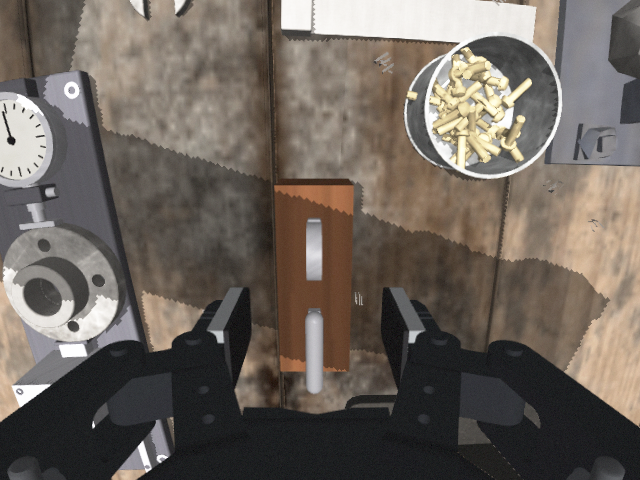

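w5 shows the round key edge-on at (315,250), centred between the open pads in y, T key at (315,350), needle near half turn.

```bash
python3 - <<'E'
from h import *
im,d,c=load("w5"); print(onplane([(315,219),(315,281)],c,70).round(1),onplane([(315,250)],c,74).round(1))
E
python3 -m handwheel '[0.26,-0.06,4,0,0,0,2.5,0,0,0,1.2,0,0,0,0,0,0,0,0,0]' 0.2
python3 - <<'E'
from h import *
s=monitor.state(); p=s["tool_pos"]; M=R.from_quat(s["tcp_rot"]).as_matrix(); print((M.T@(np.array([580.8,292.4,42])-p)).round(1),s["wrist_force"].round(1))
E
```

```text
[[566.9 307.6  70. ]
 [590.2 283.9  70. ]] [[577.4 296.9  74. ]]
t: 10.45
tool_pos: [580.6, 292.8, 41.8]
tcp_rot: [0.385, 0.923, 0.001, 0.001]
wrist_force: [-0.4, -0.1, -0.5]
grip_width: 51.0
gripper_force: 0.0
[-0.4 -0.1 -0.2] [-0.4 -0.1 -0.5]
```

```bash
python3 -m handwheel '[0,0,0,0,0,0,0,0,0,0,0,0,0,0,0,0]' -1 90
python3 -m handwheel '[0,0,0,0,0,0,-2,0,0,0,-4,0,0,0,-4,0,0,0,-2,0,0,0,0,0]'
python3 - <<'E'
from h import *
s=monitor.state(); print(s["grip_width"],s["gripper_force"],s["tool_pos"].round(1),s["q"].round(2))
snap("wrist","w6"); im,d,c=snap("scene","s6"); im2,_,c2=snap("top","t6")
p=s["tool_pos"]
def px(c,P): return cv2.projectPoints(np.array([P],float),cv2.Rodrigues(c[3].T)[0],-c[3].T@c[2],c[0],np.array([c[1],0,0,0,0.]))[0].ravel()
print(px(c,p),px(c2,p))
u,v=px(c,p).astype(int); a=cv2.resize(im[v-50:v+50,u-50:u+50],(400,400),interpolation=3)
b=cv2.resize(cv2.imread("pics/w6.png")[120:480,130:490],(400,400)); cv2.imwrite("pics/k6.png",np.hstack([a,b]))
E
```

```text
t: 10.95
tool_pos: [580.1, 292.5, 41.0]
tcp_rot: [0.385, 0.923, 0.0, 0.0]
wrist_force: [0.1, -0.1, 4.5]
grip_width: 6.4
gripper_force: 88.1
t: 11.7
tool_pos: [580.4, 292.7, 161.6]
tcp_rot: [0.385, 0.923, 0.001, 0.001]
wrist_force: [1.0, -0.5, -2.1]
grip_width: 6.4
gripper_force: 88.7
6.390015514549011 88.67912292480469 [580.4 292.7 161.6] [0.47 0.37 0.12 1.32 0.   1.26]
[310.13362275 160.3645866 ] [252.35737211 217.14555208]
```

View pics/k6.png

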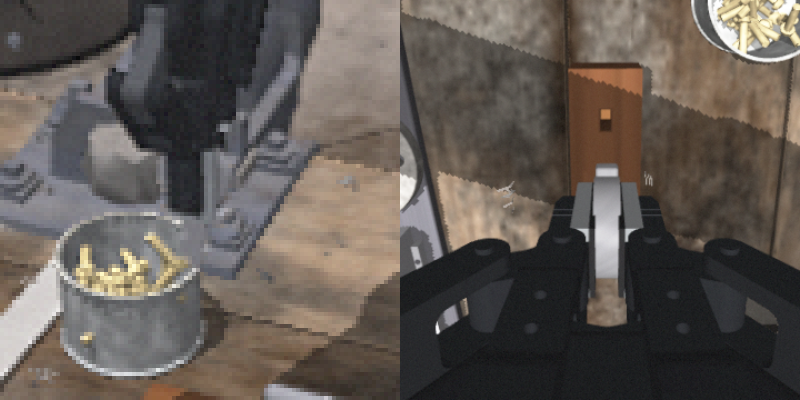

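k6: the key is in the pads, head edge-on and upright; shoulder's front end at about full-pixel (315,268), slot in the block empty at (605,120) of the crop, T key left in place behind the hand.

```bash
python3 - <<'E'
from h import *
im,d,c=load("w6"); s=monitor.state(); M=R.from_quat(s["tcp_rot"]).as_matrix()
P=(cloud(d,c)-s["tool_pos"])@M
for v in range(255,380,6):
    r=P[v,300:332]; w=(np.abs(r[:,1])<9)&(np.abs(r[:,2])<60)
    if w.any(): print(v,w.sum(),np.median(r[w],0).round(1),"y",r[w][:,1].min().round(1),r[w][:,1].max().round(1))
T=np.array(eyes.camera_params("wrist")["T_tool_cam"]);print(T.round(3))
E
```

```text
267 18 [13.2  1.9  0.9] y -1.5 5.3
273 20 [12.2  1.9 -3.2] y -1.7 5.6
279 22 [ 15.    1.9 -16.8] y -1.8 5.5
285 32 [ 14.9   1.8 -22. ] y -4.0 7.7
291 32 [ 14.1   1.8 -25.3] y -3.8 7.5
297 32 [ 12.9   1.8 -27.4] y -3.6 7.2
303 32 [ 11.6   1.8 -29.2] y -3.4 7.0
309 32 [ 10.2   1.8 -30.8] y -3.3 6.8
315 31 [  9.1   1.6 -32.8] y -3.1 6.7
321 32 [  7.5   1.8 -33.8] y -3.0 6.5
327 31 [  5.8   1.9 -34.6] y -2.9 6.4
333 32 [  4.1   1.8 -35.2] y -2.9 6.4
339 32 [  2.    1.8 -35.4] y -2.9 6.4
345 32 [  0.2   1.8 -36.1] y -3.0 6.5
351 32 [ -2.1   1.8 -35.7] y -3.0 6.5
357 32 [ -4.5   1.8 -35.5] y -3.0 6.5
363 32 [ -7.3   1.8 -34.6] y -3.1 6.6
369 32 [-11.8   1.8 -31.2] y -3.1 6.6
375 12 [ -8.2   1.7 -39.9] y -3.1 6.6
[[-1.0000e-03 -9.6400e-01 -2.6400e-01  6.5251e+01]
 [ 1.0000e+00 -1.0000e-03 -0.0000e+00  6.0400e-01]
 [-0.0000e+00 -2.6400e-01  9.6400e-01 -1.4208e+02]
 [ 0.0000e+00  0.0000e+00  0.0000e+00  1.0000e+00]]
```

```bash
python3 -m handwheel '[-2.37,-3.44,0,0,-2.37,-3.44,0,0,-2.37,-3.44,0,0,-2.37,-3.44,0,0,-2.37,-3.44,0,0,0,0,2.5,-5.1,0,0,2.5,0,0,0,0,0,0,0,0,0,0,0,0,0]'
python3 - <<'E'
from h import *
s=monitor.state(); M=R.from_quat(s["tcp_rot"]).as_matrix(); print(s["tool_pos"].round(1),"ty",np.degrees(np.arctan2(M[1,1],M[0,1])).round(2),(M.T@(np.array([541.4,87.5,65])-s["tool_pos"])).round(2),s["q"].round(2))
im,d,c=snap("wrist","w7"); status("d12")
P=cloud(d,c);H=P[...,2]; w=(H>54)&(H<64)&(np.hypot(P[...,0]-543,P[...,1]-88)<45); w=cv2.morphologyEx(w.astype(np.uint8),cv2.MORPH_OPEN,np.ones((3,3)))>0
r=cv2.minAreaRect(P[w][:,:2].astype(np.float32)); print(r, "jaw in tool", (M.T@(np.array([*r[0],59])-s["tool_pos"])).round(2))
sc,_,c2=load("nd_scene")
b=cv2.projectPoints(np.array([[541.4,87.5,75]]),cv2.Rodrigues(c2[3].T)[0],-c2[3].T@c2[2],c2[0],np.array([c2[1],0,0,0,0.]))[0].ravel().astype(int)
print(b); cv2.imwrite("pics/k7.png",np.hstack([cv2.resize(im[100:400,165:465],(400,400),interpolation=3),cv2.resize(sc[b[1]-60:b[1]+40,b[0]-50:b[0]+50],(400,400),interpolation=3)]))
E
```

```text
t: 13.1
tool_pos: [541.5, 87.4, 111.2]
tcp_rot: [0.343, 0.939, 0.0, 0.001]
wrist_force: [-0.1, -0.1, -0.5]
grip_width: 6.8
gripper_force: 88.7
[541.5  87.4 111.2] ty 49.83 [1.500e-01 1.000e-02 4.617e+01] [ 0.16  0.19 -0.22  1.15 -0.    0.86]
dial c 172 165 r 130 needle deg from +x(ccw here) [(185, 18), (180, 15), (190, 14), (175, 8)]
dial c 162 168 r 130 needle deg from +x(ccw here) [(190, 93), (185, 90), (195, 67), (180, 59)]
s 357.9 n 415.4 z 111.0 F.g 0.3 [ 0.4  0.1 -0.2] t 13.25
((540.5765991210938, 90.3457260131836), (50.34796905517578, 52.170188903808594), 49.92782974243164) jaw in tool [ 2.62  1.64 52.17]
[340 283]
```

View pics/k7.png

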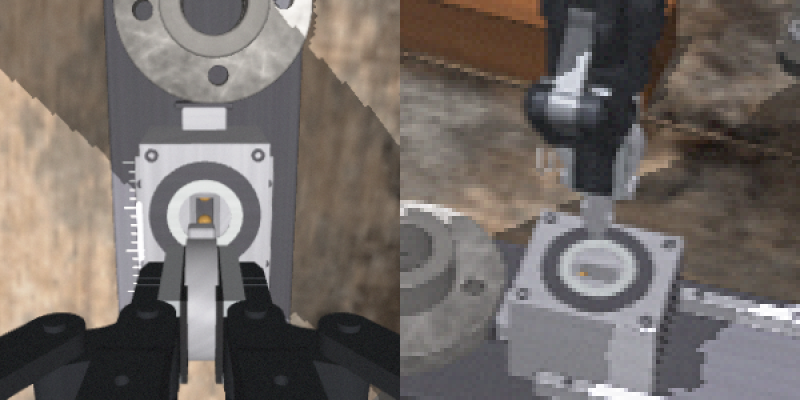

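k7: the key hangs over the jaw; in the left crop shoulder end is at (202,232), keyway (204,208), plug ring centre (205,213); the scene crop shows blade above the plug, keyway at (598,268). I'll refine the lateral alignment numerically.

```bash
python3 - <<'E'
from h import *
im,d,c=load("w7"); s=monitor.state(); M=R.from_quat(s["tcp_rot"]).as_matrix(); p=s["tool_pos"]
g_=cv2.cvtColor(im,cv2.COLOR_BGR2GRAY)
for v in (248,251,254,257,260,270,276,282,290): print(v,g_[v,296:340].tolist())
def ty(u,v,toolz): return ((onplane([(u,v)],c,p[2]-toolz)-p)@M)[0].round(2)
for u in(308,318,328): print(u,"shoulder z0",ty(u,272,0),"plug z52",ty(u,256,52.2))
E
```

```text
248 [225, 224, 225, 225, 224, 226, 224, 224, 221, 216, 206, 171, 157, 162, 162, 153, 132, 126, 133, 149, 155, 158, 162, 160, 157, 147, 135, 119, 119, 150, 164, 164, 164, 165, 198, 211, 216, 224, 226, 226, 227, 226, 225, 226]
251 [231, 231, 231, 230, 230, 230, 221, 202, 201, 201, 201, 175, 163, 158, 163, 148, 108, 96, 98, 91, 100, 97, 98, 100, 98, 98, 95, 95, 87, 150, 161, 162, 160, 162, 192, 202, 204, 201, 219, 230, 231, 232, 231, 231]
254 [230, 230, 231, 232, 222, 205, 199, 200, 201, 202, 202, 173, 161, 161, 165, 150, 106, 92, 93, 93, 92, 96, 97, 97, 100, 98, 96, 96, 88, 148, 158, 159, 162, 162, 192, 204, 203, 203, 205, 204, 221, 230, 231, 230]
257 [227, 227, 228, 219, 202, 202, 201, 201, 200, 202, 202, 177, 163, 167, 164, 150, 107, 98, 97, 97, 93, 94, 96, 96, 96, 96, 97, 99, 86, 148, 161, 158, 160, 163, 192, 203, 203, 203, 205, 204, 206, 216, 223, 226]
260 [225, 226, 223, 207, 202, 202, 200, 200, 201, 203, 204, 180, 166, 162, 160, 158, 115, 102, 98, 102, 97, 91, 93, 95, 98, 101, 103, 103, 87, 151, 161, 160, 162, 171, 195, 205, 204, 206, 202, 202, 203, 207, 209, 224]
270 [227, 226, 
[... 403 characters left out ...]
26, 226, 226, 226, 226, 225]
282 [95, 95, 106, 126, 168, 215, 225, 224, 164, 110, 103, 101, 101, 102, 100, 101, 100, 100, 102, 101, 101, 99, 104, 105, 104, 103, 103, 100, 101, 104, 99, 154, 212, 223, 223, 223, 225, 221, 223, 221, 196, 135, 98, 98]
290 [100, 100, 99, 99, 100, 98, 78, 40, 116, 133, 135, 134, 133, 132, 136, 135, 135, 135, 134, 136, 132, 136, 136, 134, 136, 135, 134, 135, 137, 135, 135, 134, 66, 55, 92, 98, 100, 99, 101, 102, 99, 96, 100, 100]
308 shoulder z0 [ 1.287e+01 -2.420e+00 -1.000e-02] plug z52 [ 2.58 -3.48 52.19]
318 shoulder z0 [ 1.286e+01  1.450e+00 -1.000e-02] plug z52 [ 2.57  1.75 52.2 ]
328 shoulder z0 [ 1.286e+01  5.320e+00 -1.000e-02] plug z52 [ 2.56  6.99 52.2 ]
```

```bash
python3 -m handwheel '[0,0.12,0,0,0,0,1.2,0,0,0,0,0,0,0,0,0]'
python3 - <<'E'
from h import *
im,d,c=snap("wrist","w8"); s=monitor.state(); M=R.from_quat(s["tcp_rot"]).as_matrix(); p=s["tool_pos"]; print(p.round(1))
g_=cv2.cvtColor(im,cv2.COLOR_BGR2GRAY)
tx=lambda u,v,z: ((onplane([(u,v)],c,z)-p)@M)[0].round(2)
for v in range(205,262,3): print(v,tx(316,v,59)[:2],g_[v,298:336:2].tolist())
for v in (266,272,276): print(v,g_[v,296:340].tolist())
E
```

```text
t: 13.75
tool_pos: [541.4, 88.0, 98.0]
tcp_rot: [0.343, 0.939, -0.0, -0.0]
wrist_force: [0.1, -0.3, -1.1]
grip_width: 6.8
gripper_force: 88.7
[541.6  88.   98.2]
205 [32.28  0.44] [100, 101, 101, 102, 100, 100, 98, 97, 101, 98, 103, 100, 101, 103, 101, 102, 103, 100, 102]
208 [30.85  0.44] [100, 98, 99, 102, 102, 101, 102, 102, 102, 102, 98, 101, 102, 99, 98, 102, 104, 103, 101]
211 [29.41  0.44] [100, 103, 102, 101, 100, 99, 100, 103, 100, 101, 102, 98, 103, 102, 102, 101, 100, 100, 100]
214 [27.96  0.44] [183, 183, 185, 188, 185, 184, 185, 185, 188, 186, 182, 186, 184, 184, 184, 187, 184, 187, 186]
217 [26.51  0.44] [203, 208, 206, 212, 210, 212, 207, 209, 213, 211, 207, 209, 211, 208, 210, 211, 213, 211, 210]
220 [25.06  0.44] [208, 207, 210, 213, 213, 209, 207, 208, 213, 211, 208, 210, 208, 205, 211, 211, 210, 209, 210]
223 [23.6   0.43] [208, 208, 205, 211, 211, 208, 210, 209, 214, 208, 207, 208, 210, 207, 208, 208, 210, 207, 207]
226 [22.13  0.43] [205, 206, 210, 213, 211, 207, 208, 207, 213, 211, 208, 207, 205, 207, 208, 211, 211, 209, 209]
229 [20.66  0.43] [206, 205, 209, 17
[... 1133 characters left out ...]
02, 98, 85, 159, 160, 191, 201, 219]
266 [226, 222, 205, 198, 198, 197, 199, 201, 200, 195, 174, 162, 162, 166, 163, 113, 96, 100, 96, 94, 93, 92, 96, 96, 98, 100, 99, 98, 85, 146, 160, 160, 161, 162, 190, 202, 202, 201, 204, 202, 202, 205, 219, 226]
272 [222, 208, 198, 199, 198, 198, 201, 199, 205, 181, 152, 161, 177, 179, 181, 179, 179, 182, 177, 178, 180, 178, 181, 176, 179, 178, 178, 179, 172, 150, 142, 154, 161, 161, 193, 205, 202, 201, 202, 202, 205, 206, 193, 217]
276 [225, 219, 203, 200, 202, 204, 203, 202, 199, 179, 164, 179, 196, 199, 199, 202, 204, 205, 203, 200, 199, 202, 199, 199, 202, 205, 201, 204, 189, 168, 149, 160, 163, 166, 191, 199, 200, 205, 206, 203, 202, 200, 203, 222]
```

```bash
python3 -m handwheel '[0,0.09,0,0,0,0,0.5,0,0,0,0.5,0,0,0,0,0]'
python3 -m handwheel '[0,0,0.3,0,0,0,0.3,0,0,0,0.2,0,0,0,0,0]'
```

```text
t: 14.3
tool_pos: [541.7, 88.7, 87.6]
tcp_rot: [0.344, 0.939, -0.0, -0.001]
wrist_force: [0.6, 0.3, -0.4]
grip_width: 6.9
gripper_force: 88.7
t: 14.8
tool_pos: [542.1, 88.7, 80.1]
tcp_rot: [0.344, 0.939, -0.0, -0.0]
wrist_force: [-1.2, 0.0, 0.7]
grip_width: 6.7
gripper_force: 88.7
```

```bash
python3 -m handwheel '[0,0,0.2,3,0,0,0.2,-3,0,0,0.2,-3,0,0,0.2,3,0,0,0,0]'
python3 -m handwheel '[0,0,0.2,4,0,0,0.2,-4,0,0,0.2,-4,0,0,0.2,4,0,0,0,0]'
```

```text
t: 15.42
tool_pos: [543.6, 88.2, 73.0]
tcp_rot: [0.343, 0.939, -0.0, 0.002]
wrist_force: [4.0, -3.1, 0.4]
grip_width: 6.8
gripper_force: 89.1
t: 16.05
tool_pos: [542.4, 89.1, 64.5]
tcp_rot: [0.343, 0.939, 0.0, 0.0]
wrist_force: [1.2, 0.1, 0.2]
grip_width: 6.6
gripper_force: 88.8
```

```bash
python3 - <<'E'
from h import *
status("d13"); im,d,c=snap("wrist","w9"); s=monitor.state(); M=R.from_quat(s["tcp_rot"]).as_matrix(); p=s["tool_pos"]
P=(cloud(d,c)-p)@M
for v in range(250,375,6):
    r=P[v,306:326]; w=(np.abs(r[:,1])<9)&(np.abs(r[:,2])<60); print(v,np.median(r[w],0).round(1) if w.any() else None)
sc,_,_=load("nd_scene"); cv2.imwrite("pics/k9.png",np.hstack([cv2.resize(im[100:400,165:465],(400,400),interpolation=3),cv2.resize(sc[215:335,280:400],(400,400),interpolation=3)]))
E
```

```text
dial c 172 165 r 130 needle deg from +x(ccw here) [(185, 20), (180, 17), (190, 16), (175, 9)]
dial c 162 168 r 130 needle deg from +x(ccw here) [(190, 92), (185, 89), (195, 66), (180, 58)]
s 357.5 n 417.4 z 64.4 F.g 0.3 [1.  0.7 0.1] t 16.15
250 [20.   0.3  6.2]
256 [17.5  0.3  6.2]
262 [15.1  0.5  5.8]
268 [13.6  0.3  2.9]
274 [12.4  0.3 -0.6]
280 [ 15.7   0.5 -15.4]
286 [ 15.3   0.4 -20. ]
292 [ 14.4   0.4 -22.9]
298 [ 13.2   0.4 -24.9]
304 [ 11.8   0.4 -26.7]
310 [ 10.5   0.4 -28.2]
316 [  8.9   0.4 -29.3]
322 [  7.4   0.4 -30.5]
328 [  5.8   0.4 -31.5]
334 [  4.    0.3 -32.1]
340 [  2.1   0.3 -32.4]
346 [  0.    0.3 -32.6]
352 [ -2.2   0.3 -32.4]
358 [ -4.9   0.3 -31.7]
364 [ -7.7   0.2 -30.8]
370 [-66.6   0.2  52.9]
```

View pics/k9.png

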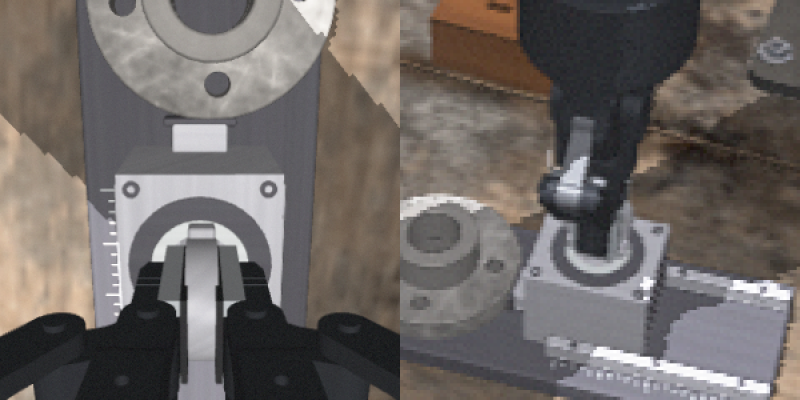

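k9: shoulder end sits at (202,235) over the plug face (left), and the scene crop shows the shoulder close to the plug at (600,265); dial unchanged. It looks nearly home, so I'll press and rock to check.

```bash
python3 -m handwheel '[0,0,0.1,3,0,0,0.1,-3,0,0,0,-3,0,0,0,3,0,0,0,0]'
python3 -m handwheel '[0,0,0.15,4,0,0,0.15,-4,0,0,0,-4,0,0,0,4,0,0,0,0]'
python3 - <<'E'
from h import *
im,d,c=snap("wrist","w10"); s=monitor.state(); M=R.from_quat(s["tcp_rot"]).as_matrix(); p=s["tool_pos"]; print(p,s["wrist_force"],s["wrist_torque"])
for f in("w6","w8","w9","w10"):
    im,d,c=load(f); o=c[2]; Rc=c[3]; T=np.array(eyes.camera_params("wrist")["T_tool_cam"]); 
    v,u=np.mgrid[0:480,0:640]; pc=np.c_[cv2.undistortPoints(np.c_[u.ravel(),v.ravel()].astype(float).reshape(-1,1,2),c[0],np.array([c[1],0,0,0,0.])).reshape(-1,2),np.ones(480*640)]*d.reshape(-1,1)
    P=(pc@T[:3,:3].T+T[:3,3]).reshape(480,640,3)
    r=P[278:366,310:322].reshape(-1,3); r=r[(r[:,2]<-10)&(r[:,2]>-45)]; A=np.c_[2*r[:,0],2*r[:,2],np.ones(len(r))]; q=np.linalg.lstsq(A,(r[:,0]**2+r[:,2]**2),rcond=None)[0]; print(f,"head centre x,z,r",q[:2].round(2),np.sqrt(q[2]+q[0]**2+q[1]**2).round(2))
E
```

```text
t: 16.82
tool_pos: [542.7, 89.0, 63.7]
tcp_rot: [0.343, 0.939, 0.001, 0.001]
wrist_force: [-0.5, 1.6, 10.1]
grip_width: 6.6
gripper_force: 90.3
t: 17.45
tool_pos: [543.2, 89.0, 63.3]
tcp_rot: [0.343, 0.939, 0.001, 0.002]
wrist_force: [-8.0, -1.0, 26.5]
grip_width: 6.7
gripper_force: 92.9
[543.21994126  89.00369111  63.33647   ] [-6.97357851 -1.23942363 25.98766849] [-0.22052431  1.59683577  0.01907346]
w6 head centre x,z,r [ 1.000e-02 -1.707e+01] 15.43
w8 head centre x,z,r [  0.03 -17.17] 15.36
w9 head centre x,z,r [  0.06 -17.12] 15.38
w10 head centre x,z,r [  0.11 -17.25] 15.32
```

```bash
python3 -m handwheel '[0,0,0,6,0,0,0,6,0,0,0,6,0,0,0,6,0,0,0,6,0,0,0,0]'
python3 -c "
from h import *
s=monitor.state(); print(s['wrist_torque'].round(3),s['wrist_force'].round(1)); status('d14')"
```

```text
t: 18.25
tool_pos: [543.1, 88.5, 63.3]
tcp_rot: [0.575, 0.818, 0.001, 0.002]
wrist_force: [-6.3, -2.6, 26.9]
grip_width: 6.4
gripper_force: 92.9
[-0.601  1.608  0.05 ] [-6.3 -2.6 26.9]
dial c 172 165 r 130 needle deg from +x(ccw here) [(185, 20), (180, 17), (190, 16), (175, 9)]
dial c 162 168 r 130 needle deg from +x(ccw here) [(190, 92), (185, 89), (195, 66), (180, 57)]
s 358.6 n 417.5 z 63.3 F.g -3.5 [-7.1 -3.  25.8] t 18.35
```

```bash
python3 -m handwheel '[0,0,0,8,0,0,0,8,0,0,0,8,0,0,0,8,0,0,0,8,0,0,0,8,0,0,0,8,0,0,0,8,0,0,0,3,0,0,0,0]'
python3 - <<'E'
from h import *
s=monitor.state(); M=R.from_quat(s["tcp_rot"]).as_matrix(); print(s['wrist_torque'].round(3),s['wrist_force'].round(1),"ty",np.degrees(np.arctan2(M[1,1],M[0,1])).round(1),s["q"].round(2)); status('d15')
im,d,c=snap("wrist","w11"); sc,_,_=load("nd_scene")
cv2.imwrite("pics/k11.png",np.hstack([cv2.resize(im[100:400,165:465],(400,400),interpolation=3),cv2.resize(sc[215:335,280:400],(400,400),interpolation=3)]))
E
```

```text
t: 19.6
tool_pos: [542.4, 88.5, 63.3]
tcp_rot: [0.931, 0.365, 0.001, 0.001]
wrist_force: [-9.7, -3.2, 27.8]
grip_width: 7.0
gripper_force: 93.3
[-0.581  2.139  0.165] [-9.7 -3.2 27.8] ty -47.1 [ 0.16  0.22 -0.3   1.05 -0.    2.56]
dial c 172 165 r 130 needle deg from +x(ccw here) [(185, 20), (180, 17), (190, 16), (175, 9)]
dial c 162 168 r 130 needle deg from +x(ccw here) [(190, 92), (185, 89), (195, 66), (180, 57)]
s 357.9 n 417.0 z 63.3 F.g -5.4 [-9.4 -2.8 28.5] t 19.7
```

View pics/k11.png

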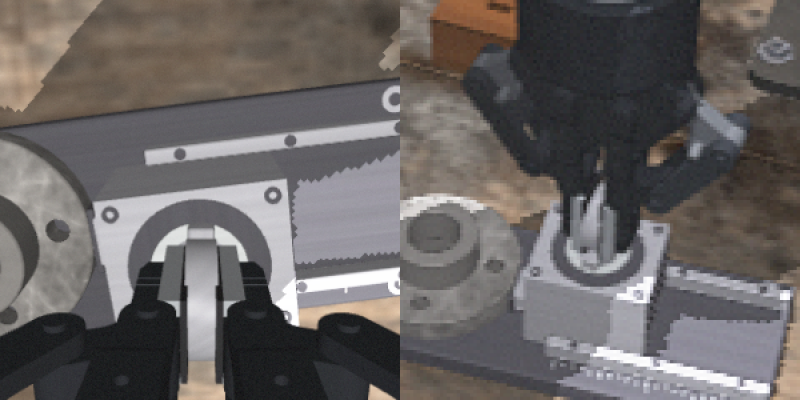

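k11: the key, still shoulder-down on the plug (202,235), has turned across the gauge; dial unchanged at about half a turn. A few more degrees to reach the stop.

```bash
python3 -m handwheel '[0,0,0,4,0,0,0,0]'
python3 -c "
from h import *
s=monitor.state(); M=R.from_quat(s['tcp_rot']).as_matrix(); print(s['wrist_torque'].round(3),np.degrees(np.arctan2(M[1,1],M[0,1])).round(2),s['q'].round(2))"
python3 -m handwheel '[0,0,0,3,0,0,0,0]' | grep z
python3 -c "
from h import *
s=monitor.state(); M=R.from_quat(s['tcp_rot']).as_matrix(); print(s['wrist_torque'].round(3),s['wrist_force'].round(1),np.degrees(np.arctan2(M[1,1],M[0,1])).round(2)); status('d16')"
```

```text
t: 20.0
tool_pos: [542.2, 88.7, 63.3]
tcp_rot: [0.943, 0.333, 0.001, 0.0]
wrist_force: [-9.3, -2.1, 28.1]
grip_width: 7.0
gripper_force: 93.3
[-0.304  2.252  0.081] -51.14 [ 0.16  0.22 -0.3   1.05  0.    2.63]
[-0.278  2.291  0.184] [-10.   -1.9  28.6] -54.12
dial c 172 165 r 130 needle deg from +x(ccw here) [(185, 20), (180, 17), (190, 16), (175, 9)]
dial c 162 168 r 130 needle deg from +x(ccw here) [(190, 93), (185, 90), (195, 67), (180, 58)]
s 357.5 n 417.1 z 63.2 F.g -7.0 [-10.4  -1.5  29.4] t 20.35
```

```bash
python3 -m handwheel '[0,0,0,4,0,0,0,0]' | grep t:
python3 - <<'E'
from h import *
for i in range(3):
    s=monitor.state(); M=R.from_quat(s['tcp_rot']).as_matrix(); im,d,c=snap("wrist","w12"); print(s['wrist_torque'].round(3),s['wrist_force'].round(1),np.degrees(np.arctan2(M[1,1],M[0,1])).round(2))
# key angle in the tool: left/right edges of head & shoulder along image rows
gq=cv2.cvtColor(im,cv2.COLOR_BGR2GRAY)
for f in("w10","w11","w12"):
    a=cv2.cvtColor(cv2.imread(f"pics/{f}.png"),cv2.COLOR_BGR2GRAY); print(f,[(v,a[v,300:332:2].tolist()) for v in(270,276,300,340)])
status('d17')
E
```

```text
t: 20.6
tcp_rot: [0.962, 0.275, 0.001, -0.0]
[-0.2    2.448  0.189] [-10.8  -1.2  27.7] -58.11
[-0.218  2.375  0.255] [-10.2  -0.6  29.7] -58.09
[-0.23   2.376  0.226] [-11.2  -2.1  28.6] -58.09
w10 [(270, [228, 228, 229, 130, 107, 110, 112, 110, 110, 111, 113, 113, 103, 208, 226, 226]), (276, [225, 226, 225, 165, 197, 201, 202, 203, 200, 197, 201, 201, 188, 214, 226, 226]), (300, [96, 39, 143, 160, 158, 160, 163, 160, 162, 161, 158, 158, 159, 158, 96, 62]), (340, [53, 56, 53, 190, 201, 199, 205, 206, 209, 210, 212, 215, 214, 175, 54, 55])]
w11 [(270, [206, 220, 222, 118, 101, 103, 104, 108, 107, 106, 106, 106, 102, 211, 208, 143]), (276, [224, 224, 224, 172, 196, 200, 202, 200, 199, 195, 198, 200, 183, 214, 225, 226]), (300, [100, 45, 146, 163, 161, 163, 162, 164, 163, 159, 159, 159, 159, 159, 96, 58]), (340, [49, 54, 56, 186, 200, 198, 202, 205, 204, 207, 210, 211, 209, 171, 52, 56])]
w12 [(270, [136, 199, 216, 118, 100, 103, 105, 103, 106, 102, 103, 104, 98, 203, 215, 192]), (276, [221, 221, 221, 158, 192, 192, 196, 196, 194, 191, 194, 197, 177, 202, 219, 218]), (300, [100, 43, 144, 157, 161, 163, 162, 163, 161, 158, 161, 156, 156, 157, 91, 61]), (340, [48, 53, 52, 182, 192, 196, 196, 199, 202, 203, 205, 204, 204, 167, 52, 51])]
dial c 172 165 r 130 needle deg from +x(ccw here) [(185, 20), (180, 17), (190, 16), (175, 9)]
dial c 162 168 r 130 needle deg from +x(ccw here) [(190, 93), (185, 90), (195, 67), (180, 58)]
s 357.4 n 417.1 z 63.2 F.g -7.0 [-10.9  -2.   28.8] t 20.85
```

```bash
python3 -m handwheel '[-0.02,-0.08,0,1,0,0,0,0,0,0,0,0,0,0,0,0,0,0,0,0,0,0,0,0]' | grep -E "t:|force"
python3 - <<'E'
from h import *
for i in range(2):
    s=monitor.state(); im,d,c=snap("wrist","w13"); print(s['wrist_torque'].round(3),s['wrist_force'].round(1),s["tool_pos"].round(1),s["q"].round(2))
status('d18')
E
```

```text
t: 21.6
tcp_rot: [0.964, 0.266, 0.001, 0.001]
wrist_force: [-8.3, -3.4, 28.1]
gripper_force: 93.3
[-0.579  2.027  0.227] [-8.3 -3.4 28.1] [541.9  89.   63.3] [ 0.16  0.22 -0.3   1.05 -0.    2.77]
[-0.601  2.035  0.231] [-8.7 -3.9 28. ] [541.9  89.   63.3] [ 0.16  0.22 -0.3   1.05 -0.    2.77]
dial c 172 165 r 130 needle deg from +x(ccw here) [(185, 20), (180, 17), (190, 16), (175, 9)]
dial c 162 168 r 130 needle deg from +x(ccw here) [(190, 91), (185, 88), (195, 66), (180, 57)]
s 357.3 n 417.1 z 63.3 F.g -4.8 [-9.2 -3.6 27.9] t 21.8
```

Everything is steady: the key is home and at the stop (torque steady at 0.23 N m, above the 0.15 N m spring), and the needle is about half a turn. I'm handing in.

```bash
python3 -c "
from workcell import order
print(order.job_done())"
```

```text
the job is handed in; nothing more can be done
None
```

I handed the job in at about 22 s: the jaw is shut on the flange with the needle at about 172° (just under half a turn), and the round-headed key is fully home and held a quarter turn clockwise against its stop. The T-headed key was not touched.

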